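# Press the cuticle nippers home in the kit tray

## Task

Take the cuticle nippers with the mint-green handles from the nail table and put them in their own cut-out in the dark foam kit tray, jaws in the narrow end, then press them down so that they lie flat and fully home. Lower them in rather than letting them drop from high up, and leave the black-handled scissors where they are.

Things in the scene. Friction and masses are not known exactly. Their poses are not given: they have to be found in the camera images.
- nippers: Cuticle nippers lying flat, 150 mm long, about 90 g: steel jaws, spread handles with mint-green ends. Origin: under the middle of the steel grip block at the pivot; +x to the jaws. Take them by this block: x +-14 mm, 24 mm wide in y, 15 mm tall. Jaws reach x = 58 mm (24 mm wide, then 14; 12 mm tall), handles x = -92 mm (10 mm tall, there 57 mm across).
- tray: Fixed tray of firm charcoal foam in a white shell, top 36 mm above the table. Origin: on the table under the middle of the nippers' cut-out; it spans x -128 to 94 mm, y -70 to 108 mm. A pale-blue glass file lies in its own slot on the +y side, 4 mm proud. The pink-floored cut-out is narrow (jaws) to +x, wide (handles) to -x.
- pocket (a point): Pink floor of the cut-out, 12 mm below the foam top, where the nippers' origin lies when home; axes as the tray's, +x to the jaw end. Room around the nippers: 8 mm at the floor (11 beside the handles), 6 more at the top (sloping walls). Across the middle, x +-24 mm, finger cut-outs reach to y +-50 mm and go 14 mm below this floor, so the fingers can go down with the nippers and open there.
- scissors: Small scissors lying flat, steel blades and black ring handles, about 138 mm long, 67 mm wide at the rings, 10 mm tall; a bystander. Origin: under the pivot; +x to the blade tips.

How it is judged:
On the way:
1. the nippers, in their cut-out, are pressed down on the foam (more than 3 N) (horizontal distance between nippers and pocket below 0.015 m and z of nippers in the frame of pocket below 0.006 m and contact force between nippers and tray above 3 N), for 0.1 s.
At the end, for the whole second after the job is handed in: The nippers rest released in their cut-out, jaws in the narrow end: origin within 15 mm of the pocket point seen from above, turned less than 15 degrees from the tray's x, underside less than 4 mm above the pink floor, flat within 0.1 rad, at rest (horizontal distance between nippers and pocket below 0.015 m and angle between the x axis of nippers and the x axis of pocket, either way round below 0.26 rad and z of nippers in the frame of pocket below 0.004 m and angle between nippers's own z axis and vertical below 0.1 rad and linear speed of nippers below 0.02 m/s); the robot touches nothing.
It fails at once if the scissors are moved by more than 30 mm (distance of scissors from where it was at the start of the episode above 0.03 m).
It fails at once if the nippers fall freely while more than 90 mm above the table (height (world z) of nippers above 0.09 m and contact force between nippers and anything else below 0.05 N).
It also fails if it takes over 35 s, if anything falls off the work surface, if the arm or the gripper's body presses on something with over 40 N, if the wrist force passes 120 N, or if a joint passes its speed limit or range.

## Robot

A 6-joint arm with a two-finger parallel gripper is mounted at the origin on the work surface. World frame = base frame: x ahead of the robot, y to its left, z up, the work surface at z = 0. Lengths are in m, angles in rad, forces in N, time in s.
With the tool pointing down it reaches from about 0.325 to 0.9 m from the base axis. Payload 6.1 kg.
Tool frame: the origin (TCP) lies on the centre line of the jaws, within the pads' length; the fingertips stand 25 mm ahead of it and the grasp point (between the pads) lies 6 mm ahead of it; x points along the fingers, y is the direction in which the jaws open and shut, and the axes are right-handed (so a half turn about x gives the same grasp; the last joint's range is limited). The gripper opens to 87 mm and grips with 3 to 60 N. Pads are 19 mm wide; open, the fingers measure 117 mm over their backs; the gripper's body (75 mm by 190 mm) begins 51 mm behind the grasp point.
Start: joints at [-1.426, 0.22, 1.526, -0, 1.395, -0.126], TCP at [0.167, -0.602, 0.248] pointing down, gripper open.
Joint ranges: [-2.98, 2.98], [-0.91, 2.08], [0.09, 2.57], [-1.24, 4.39], [0.2, 2.65], [-2.68, 2.68]. Speed limits (rad/s): [2.57, 2.57, 3.01, 3.14, 3.14, 3.14].

## Interface

Orientations are given as a rotation vector (axis times angle).
In Python, from rig import get_state, read_camera, camera_model, finish_job, recognise gives the robot as it stands.
- The arm moves only by the tool carry_out, never from a script. Its argument "moves" is a list of rows, each a list of 3 entries, a list of its own where there are three numbers: the turn, a rotation vector about the world's x, y, z in rad, then the shift along the world's x, y, z in cm, then the finger opening in cm, from 0 to 8.7. A call has exactly 10 rows; each row is the pose to reach, as a shift and turn from the pose commanded when the call began; what a row does not reach only later rows make up. A row lasts 1/10 s, in which the tool goes at most 50 mm and 8.59 degrees, less where a joint would pass 70% of its speed; a pose out of reach is approached as far as the arm can. A call with a gripper value outside its range is refused whole. The fingers move at their own pace and stop on an object; "force" is the grip in N (left out, the last holds). Time passes only in rows, so rows that repeat a pose let the fingers close, or fill a call up. It gives the time, the measured TCP pose, the force and the opening at its end, in the units of the state.
- get_state(): the state, without advancing time (a new reading comes with each control period).
- read_camera(name): name is "scene" or "top" or "wrist"; returns the picture (480x640x3 uint8, blue, green, red); there is no depth.
- camera_model(name): a dict with "vertical_fov" (degrees; the focal length in pixels is half the picture's height over the tangent of half this angle, whatever the lens; pixels are square), "cx", "cy" (the principal point, pixels), "rvec" (rotation vector, rad) and "tvec" (3), from world to camera coordinates, as OpenCV has them; the wrist camera has in their place "tool_from_camera" (4x4, takes a point from camera to tool coordinates, whose origin is the TCP and whose axes are the tool frame's). Camera axes: x right, y down, z forward; pixel columns grow to the right and rows downward; lengths in m; the calibration is good to about 2 mm. A picture is of the moment at which its call begins: read the wrist's pose just before it. camera_model takes no time and is no camera call.
- finish_job(): hands the job in, once; it reports no verdict.
Trained networks look in the newest picture that a camera, given by its name, has taken for a name from the list of things; names that differ only in an ending like _2 or _b are one class to them, and where a whole thing is asked for, a point or a joint stands for the part that bears it (a point fixed in the world has none). Each returns a list of dicts, best first, with "conf" (0 to 1); they miss things now and then, are a little off and sometimes report something else, mostly with a low value. They report only what shows in the picture. A call takes as long as a camera call.
- recognise(camera, thing): "centre" ([x, y, z] in m, in world coordinates, good to about 4 mm: the middle of the surface that is visible of it).
The state is a dict: "time": time; "q": joint angles; "qvel": joint speeds; "effort": joint torques, N m; "tool_pos": TCP position; "eef_rot": TCP orientation; "contact_force": force on the tool from outside, world axes, zero at the start; "torque": the same for the moment, N m; "finger_gap": finger opening in m.
Only numpy, scipy, OpenCV 4.12 (cv2) and the standard library are available. Lean on these libraries where they do the work, as an engineer would, in place of code of your own. Each camera call takes 0.05 s, during which the arm holds its last target. There are 200 camera calls.

## Working session

There is one attempt and no reset: what is moved stays moved. The work goes in short steps, Python scripts to look and compute and a tool call to move; the robot and the scene stay as the last step left them, time stands still between calls to the robot, and variables do not carry over. Pictures are saved under pics/ and viewed, about 8 in all and at most 12, crops included, and the job is handed in when it is done.

Besides the shell and the picture viewer there is one more tool, called after "Request:" as name([rows], argument=value, ...), one row to a line, values as JSON. carry_out: Moves the arm, as the interface text tells. Its arguments: {"type":"object","properties":{"moves":{"type":"array"},"force":{"type":"number"}},"required":["moves"]}

```bash
mkdir -p pics; ls; python3 - <<'E'
from rig import *
import cv2
for n in("top","scene"):
    im=read_camera(n); cv2.imwrite(f"pics/{n}0.png",im)
    print(n,camera_model(n))
    for t in("nippers","tray","scissors"):
        print(t,[(r['conf'],r['centre']) for r in recognise(n,t)])
print(camera_model("wrist")); print(get_state())
E
```

```text
pics
top {'vertical_fov': 46.1569637923722, 'cx': 329.69148293728415, 'cy': 244.40346880811126, 'rvec': array([ 2.1827992 , -2.20224846,  0.07120257]), 'tvec': array([0.03052599, 0.56922576, 1.04169695])}
nippers []
tray [(0.74, [0.5027, -0.2118, 0.0358])]
scissors [(0.91, [0.5986, 0.1812, 0.0106]), (0.41, [0.4491, 0.065, 0.0147])]
scene {'vertical_fov': 48.38145892728738, 'cx': 319.100143812468, 'cy': 238.41174805715409, 'rvec': array([ 1.11411766,  2.53595335, -0.8195034 ]), 'tvec': array([ 0.37698706, -0.30717311,  1.24563165])}
nippers [(0.9, [0.4567, 0.0682, 0.0154])]
tray [(0.93, [0.5146, -0.207, 0.0391])]
scissors [(0.71, [0.605, 0.1852, 0.0084])]
{'vertical_fov': 64.68707403989491, 'cx': 322.87713210442666, 'cy': 242.97392606447332, 'tool_from_camera': array([[ 1.16594948e-03, -2.85964424e-01,  9.58239526e-01,
        -1.36757685e-01],
       [ 9.99999320e-01,  3.21248869e-04, -1.12089192e-03,
         8.89614515e-04],
       [ 1.27018471e-05,  9.58240181e-01,  2.85964604e-01,
        -7.82191011e-02],
       [ 0.00000000e+00,  0.00000000e+00,  0.00000000e+00,
         1.00000000e+00]])}
{'time': 0.4, 'q': array([-1.42611393e+00,  2.20562161e-01,  1.52667791e+00, -1.79288414e-05,
        1.39468439e+00, -1.26117159e-01]), 'qvel': array([-1.18649047e-03, -2.29035102e-03, -2.34438308e-03, -1.08979105e-03,
       -1.68207443e-05,  8.38393981e-04]), 'effort': array([-3.38922882e-04, -4.93870246e+01, -3.87085676e+01,  6.98391069e-02,
        5.01984567e-02, -6.08342816e-05]), 'tool_pos': array([ 0.16715537, -0.60213353,  0.24734282]), 'eef_rot': array([ 2.07675495,  0.28327705, -2.0767984 ]), 'contact_force': array([-0.36540227,  0.09702785,  0.41591822]), 'torque': array([-0.03238896, -0.03423991,  0.01638199]), 'finger_gap': 0.08701133367120809}
```

View pics/top0.png

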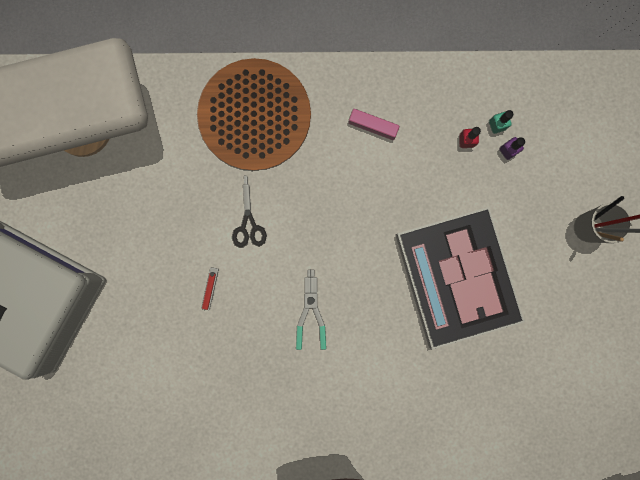

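The top view shows the nippers at about (311,300) with the jaws up (+x), the scissors at (249,225), and the tray around (460,280). The cut-out's narrow end is at about (457,237). Next I'll view enlarged crops.

```bash
python3 - <<'E'
import cv2,numpy as np
im=cv2.imread("pics/top0.png")
a=cv2.resize(im[200:360,385:535],None,fx=3.7,fy=3.7,interpolation=cv2.INTER_CUBIC)
b=cv2.resize(im[260:360,285:340],None,fx=3.7,fy=3.7,interpolation=cv2.INTER_CUBIC)
c=np.zeros((a.shape[0],a.shape[1]+b.shape[1],3),np.uint8);c[:,:a.shape[1]]=a;c[:b.shape[0],a.shape[1]:]=b
cv2.imwrite("pics/crop0.png",c)
E
```

```text
(no output)
```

View pics/crop0.png

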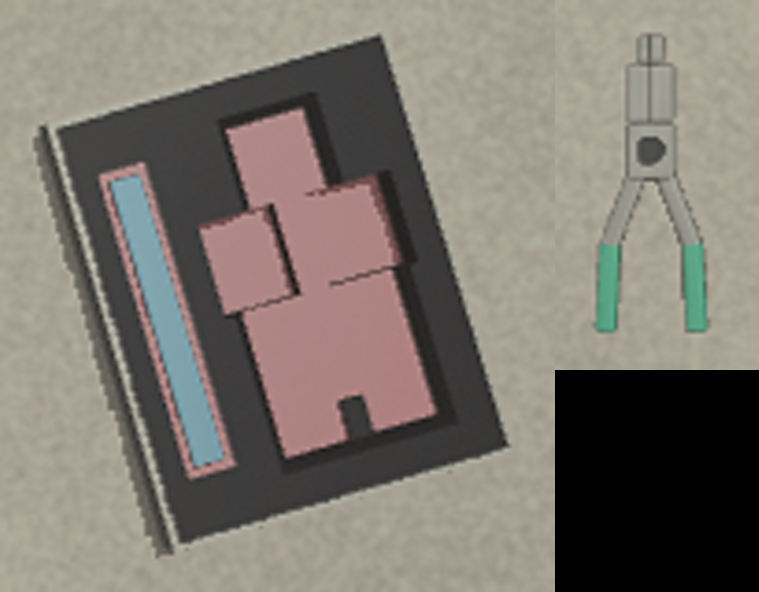

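```bash
cat > h.py <<'E'
import cv2,numpy as np
from rig import *
from scipy.spatial.transform import Rotation as R
def bp(uv,z,cam,state=None):
    m=camera_model(cam); f=240/np.tan(np.radians(m['vertical_fov']/2))
    if state is None:
        Rm=R.from_rotvec(m['rvec']).as_matrix(); o=-Rm.T@m['tvec']; Rw=Rm.T
    else:
        T=m['tool_from_camera']; Rt=R.from_rotvec(state['eef_rot']).as_matrix()
        Rw=Rt@T[:3,:3]; o=Rt@T[:3,3]+state['tool_pos']
    d=Rw@np.array([(uv[0]-m['cx'])/f,(uv[1]-m['cy'])/f,1])
    return o+d*(z-o[2])/d[2]
def fit(model,pts):
    model=np.array(model,float);pts=np.array(pts)[:,:2]
    a=model-model.mean(0);b=pts-pts.mean(0)
    th=np.arctan2((a[:,0]*b[:,1]-a[:,1]*b[:,0]).sum(),(a*b).sum())
    c,s=np.cos(th),np.sin(th);M=np.array([[c,-s],[s,c]])
    t=pts.mean(0)-M@model.mean(0)
    return t,th,(pts-(model@M.T+t))*1000
E
python3 - <<'E'
from h import *
np.set_printoptions(precision=4,suppress=True)
A=lambda x,y:(385+x/3.7-.36,200+y/3.7-.36)
B=lambda x,y:(285+(x-555)/3.7-.36,260+y/3.7-.36)
P=[bp(A(*p),.036,"top") for p in[(60,130),(382,37),(508,446),(180,543)]]
print(fit([(.094,.108),(.094,-.07),(-.128,-.07),(-.128,.108)],P))
n=[bp(B(*p),z,"top") for p,z in[((651,35),.012),((606,331),.01),((697,331),.01),((627,151),.015),((674,151),.015)]]
print(fit([(.058,0),(-.092,.0235),(-.092,-.0235),(0,.012),(0,-.012)],n))
for p in [(240,118),(308,107),(286,458),(437,413)]: print(bp(A(*p),.024,"top"))
print(R.from_rotvec(get_state()['eef_rot']).as_matrix())
E
```

```text
(array([ 0.5268, -0.2294]), np.float64(0.27107566365160457), array([[-3.4277, -6.0209],
       [-5.7209,  3.1301],
       [ 3.7943,  5.3652],
       [ 5.3543, -2.4744]]))
(array([0.4654, 0.0623]), np.float64(-0.005250210796010652), array([[ 0.1084, -0.1274],
       [ 0.6371, -0.5625],
       [ 0.4481,  0.4153],
       [-0.5511,  0.0281],
       [-0.6424,  0.2465]]))
[ 0.5912 -0.199   0.024 ]
[ 0.5965 -0.2336  0.024 ]
[ 0.4202 -0.2183  0.024 ]
[ 0.4419 -0.2947  0.024 ]
[[-0.0001  0.2675 -0.9636]
 [ 0.0003 -0.9636 -0.2675]
 [-1.     -0.0003 -0.    ]]
```

Request:
carry_out([
  [[0,0,-0.28],[29.8,66.4,-10],7],
  [[0,0,-0.28],[29.8,66.4,-10],7],
  [[0,0,-0.28],[29.8,66.4,-10],7],
  [[0,0,-0.28],[29.8,66.4,-10],7],
  [[0,0,-0.28],[29.8,66.4,-10],7],
  [[0,0,-0.28],[29.8,66.4,-10],7],
  [[0,0,-0.28],[29.8,66.4,-10],7],
  [[0,0,-0.28],[29.8,66.4,-10],7],
  [[0,0,-0.28],[29.8,66.4,-10],7],
  [[0,0,-0.28],[29.8,66.4,-10],7],
])

```text
time: 1.4
tool_pos: [0.3706, -0.1486, 0.1797]
eef_rot: [-2.219, 0.012, 2.215]
contact_force: [0.3, 0.3, -0.4]
finger_gap: 0.0699
```

Request:
carry_out([
  [[0,0,0],[8.5,19,-3],7],
  [[0,0,0],[8.5,19,-3],7],
  [[0,0,0],[8.5,19,-3],7],
  [[0,0,0],[8.5,19,-3],7],
  [[0,0,0],[8.5,19,-3],7],
  [[0,0,0],[8.5,19,-3],7],
  [[0,0,0],[8.5,19,-3],7],
  [[0,0,0],[8.5,19,-3],7],
  [[0,0,0],[8.5,19,-3],7],
  [[0,0,0],[8.5,19,-3],7],
])

```text
time: 2.4
tool_pos: [0.455, 0.0386, 0.1497]
eef_rot: [-2.216, 0.013, 2.215]
contact_force: [-0.3, 0.2, 0.5]
finger_gap: 0.0701
```

```bash
python3 - <<'E'
from h import *
np.set_printoptions(precision=4,suppress=True)
s=get_state(); im=read_camera("wrist"); cv2.imwrite("pics/w1.png",im)
print(s['time'],s['tool_pos'],R.from_rotvec(s['eef_rot']).as_matrix())
print([(r['conf'],r['centre']) for r in recognise("wrist","nippers")])
np.save("s1.npy",s,allow_pickle=True)
E
```

```text
2.4 [0.455  0.0386 0.1497] [[ 0.0005 -0.0113 -0.9999]
 [-0.0001 -0.9999  0.0113]
 [-1.      0.0001 -0.0005]]
[(0.86, [0.4608, 0.0639, 0.0119])]
```

View pics/w1.png

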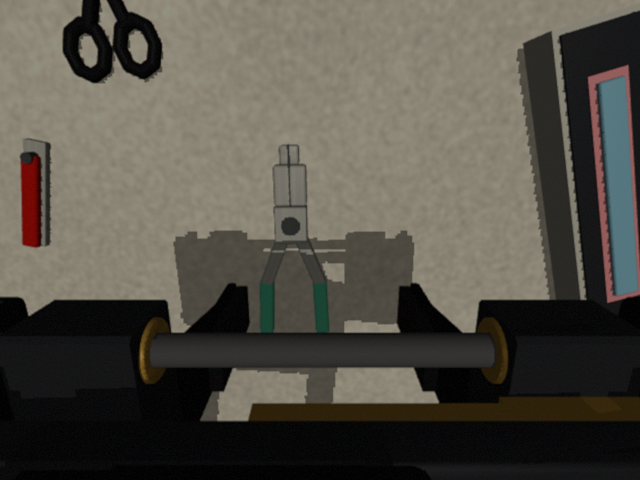

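The wrist view shows the nippers at about (290,225), with the block's top edges at columns 274–307 and the jaw tip at (289,145). They lie upright between the fingers, and the scissors are well clear at the upper left.

```bash
python3 - <<'E'
from h import *
s=np.load("s1.npy",allow_pickle=True).item()
for uv,z in[((289,145),.012),((274,207),.015),((307,207),.015),((274,241),.015),((307,241),.015),((267,331),.01),((321.5,331),.01)]: print(uv,bp(uv,z,"wrist",s))
E
```

```text
(289, 145) [0.52351651 0.06093537 0.012     ]
(274, 207) [0.48008346 0.07318741 0.015     ]
(307, 207) [0.4798173  0.04919168 0.015     ]
(274, 241) [0.45433621 0.07442732 0.015     ]
(307, 241) [0.45406514 0.04979051 0.015     ]
(267, 331) [0.37625596 0.08454126 0.01      ]
(321.5, 331) [0.37577699 0.03995145 0.01      ]
```

Request:
carry_out([
  [[0,0,0],[1.0,2.3,0],7],
  [[0,0,0],[1.0,2.3,-2],7],
  [[0,0,0],[1.0,2.3,-5],7],
  [[0,0,0],[1.0,2.3,-8],7],
  [[0,0,0],[1.0,2.3,-10],7],
  [[0,0,0],[1.0,2.3,-11.5],7],
  [[0,0,0],[1.0,2.3,-12.2],7],
  [[0,0,0],[1.0,2.3,-12.2],7],
  [[0,0,0],[1.0,2.3,-12.2],7],
  [[0,0,0],[1.0,2.3,-12.2],7],
])

```text
time: 3.5
tool_pos: [0.4659, 0.0626, 0.0285]
eef_rot: [-2.219, 0.01, 2.215]
contact_force: [0.2, 0.2, 0.4]
finger_gap: 0.0698
```

Request:
carry_out([
  [[0,0,0],[0,-0.1,-0.1],7],
  [[0,0,0],[0,-0.1,-0.1],2],
  [[0,0,0],[0,-0.1,-0.1],2],
  [[0,0,0],[0,-0.1,-0.1],2],
  [[0,0,0],[0,-0.1,-0.1],2],
  [[0,0,0],[0,-0.1,-0.1],2],
  [[0,0,0],[0,-0.1,-0.1],2],
  [[0,0,0],[0,-0.1,-0.1],2],
  [[0,0,0],[0,-0.1,-0.1],2],
  [[0,0,0],[0,-0.1,-0.1],2],
], force=30)

```text
time: 4.5
tool_pos: [0.465, 0.0617, 0.0265]
eef_rot: [-2.217, 0.01, 2.217]
contact_force: [0.7, 0.1, 0.5]
finger_gap: 0.0237
```

Request:
carry_out([
  [[0,0,0],[0,0,2],2],
  [[0,0,0],[0,0,5],2],
  [[0,0,0],[0,0,7],2],
  [[0,0,0.05],[1,-3,7],2],
  [[0,0,0.1],[2,-7,7],2],
  [[0,0,0.15],[3,-11,7],2],
  [[0,0,0.2],[4,-15,7],2],
  [[0,0,0.25],[5,-19,7],2],
  [[0,0,0.28],[6,-23,7],2],
  [[0,0,0.28],[6,-25,7],2],
])

```text
time: 5.5
tool_pos: [0.5259, -0.1917, 0.0968]
eef_rot: [2.078, 0.28, -2.075]
contact_force: [-0.7, -0.0, -0.8]
finger_gap: 0.0236
```

```bash
python3 - <<'E'
from h import *
s=get_state(); im=read_camera("wrist"); cv2.imwrite("pics/w2.png",im)
print(s['time'],s['tool_pos'],R.from_rotvec(s['eef_rot']).as_matrix(),s['finger_gap'],s['qvel'])
np.save("s2.npy",s,allow_pickle=True)
E
```

```text
5.5 [ 0.52592763 -0.19173391  0.0967723 ] [[ 0.00143097  0.26641862 -0.96385635]
 [-0.00140412 -0.96385586 -0.26642057]
 [-0.99999799  0.00173461 -0.00100517]] 0.023594266389565296 [-0.29740788  0.12476815 -0.13376073  0.01469184  0.04396481 -0.27388266]
```

View pics/w2.png

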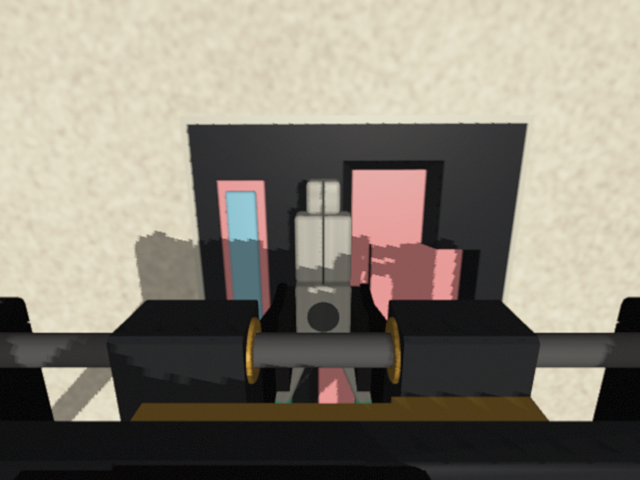

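The nippers are held straight and lie parallel to the tray. The jaw end of the pink floor runs from (352,170) to (427,170), to the right of the jaws, and the foam's far edge runs from (189,124) to (527,123).

```bash
python3 - <<'E'
from h import *
np.set_printoptions(precision=4,suppress=True)
s=np.load("s2.npy",allow_pickle=True).item()
th=.271;M=np.array([[np.cos(th),-np.sin(th)],[np.sin(th),np.cos(th)]])
for uv,z in[((352,170),.024),((427,170),.024),((189,124),.036),((527,123),.036),((444,161),.036),((344,161),.036),((322,180),.082)]:
    p=bp(uv,z,"wrist",s);print(uv,p,"tray:",M.T@(p[:2]-[.5268,-.2294]))
print(get_state()['tool_pos'])
E
```

```text
(352, 170) [ 0.5856 -0.1925  0.024 ] tray: [0.0665 0.0198]
(427, 170) [ 0.5965 -0.232   0.024 ] tray: [ 0.0665 -0.0212]
(189, 124) [ 0.5865 -0.1067  0.036 ] tray: [0.0904 0.1022]
(527, 123) [ 0.6318 -0.2686  0.036 ] tray: [ 0.0907 -0.0659]
(444, 161) [ 0.6034 -0.2354  0.036 ] tray: [ 0.0722 -0.0262]
(344, 161) [ 0.5898 -0.1861  0.036 ] tray: [0.0723 0.0249]
(322, 180) [ 0.583  -0.1764  0.082 ] tray: [0.0684 0.0361]
[ 0.5254 -0.1935  0.0967]
```

Request:
carry_out([
  [[0,0,0],[0.2,-2,0],2],
  [[0,0,0],[0.2,-3.6,0],2],
  [[0,0,0],[0.2,-3.6,0],2],
  [[0,0,0],[0.2,-3.6,0],2],
  [[0,0,0],[0.2,-3.6,-0.5],2],
  [[0,0,0],[0.2,-3.6,-1],2],
  [[0,0,0],[0.2,-3.6,-1.5],2],
  [[0,0,0],[0.2,-3.6,-2],2],
  [[0,0,0],[0.2,-3.6,-2],2],
  [[0,0,0],[0.2,-3.6,-2],2],
])

```text
time: 6.55
tool_pos: [0.5269, -0.2241, 0.0762]
eef_rot: [2.076, 0.283, -2.077]
contact_force: [0.1, -0.1, -1.4]
finger_gap: 0.0234
```

Request:
carry_out([
  [[0,0,0],[0,-0.6,0],2],
  [[0,0,0],[0,-0.6,0],2],
  [[0,0,0],[0,-0.6,-0.3],2],
  [[0,0,0],[0,-0.6,-0.6],2],
  [[0,0,0],[0,-0.6,-0.9],2],
  [[0,0,0],[0,-0.6,-1.2],2],
  [[0,0,0],[0,-0.6,-1.5],2],
  [[0,0,0],[0,-0.6,-1.7],2],
  [[0,0,0],[0,-0.6,-1.7],2],
  [[0,0,0],[0,-0.6,-1.7],2],
])

```text
time: 7.55
tool_pos: [0.527, -0.2303, 0.0594]
eef_rot: [2.077, 0.283, -2.077]
contact_force: [-0.4, -0.4, -1.2]
finger_gap: 0.0237
```

```bash
python3 - <<'E'
from h import *
s=get_state(); im=read_camera("wrist"); t=read_camera("top")
cv2.imwrite("pics/w3.png",np.vstack([im[100:400,150:500],cv2.resize(t[200:360,385:535],(350,373))[:290]]))
print(s['tool_pos'],s['contact_force'])
E
```

```text
[ 0.52701379 -0.23026653  0.05944089] [-0.38578496 -0.35141863 -1.20922568]
```

View pics/w3.png

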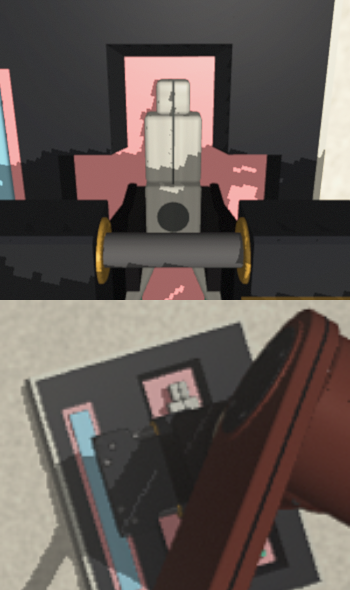

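The jaws are centred in the narrow end, with even margins on both sides. I'll lower them to contact and press.

Request:
carry_out([
  [[0,0,0],[0,0,-0.3],2],
  [[0,0,0],[0,0,-0.5],2],
  [[0,0,0],[0,0,-0.7],2],
  [[0,0,0],[0,0,-0.8],2],
  [[0,0,0],[0,0,-0.9],2],
  [[0,0,0],[0,0,-1.0],2],
  [[0,0,0],[0,0,-1.0],2],
  [[0,0,0],[0,0,-1.0],2],
  [[0,0,0],[0,0,-1.0],2],
  [[0,0,0],[0,0,-1.0],2],
])

```text
time: 8.65
tool_pos: [0.5269, -0.2302, 0.0504]
eef_rot: [2.076, 0.283, -2.077]
contact_force: [-3.3, 3.1, 8.5]
finger_gap: 0.0238
```

Request:
carry_out([
  [[0,0,0],[0,0,0.05],2],
  [[0,0,0],[0,0,0.05],4.5],
  [[0,0,0],[0,0,0.05],4.5],
  [[0,0,0],[0,0,0.05],4.5],
  [[0,0,0],[0,0,0.05],4.5],
  [[0,0,0],[0,0,1],4.5],
  [[0,0,0],[0,0,2.5],4.5],
  [[0,0,0],[0,0,3.5],4.5],
  [[0,0,0],[0,0,3.5],0],
  [[0,0,0],[0,0,3.5],0],
])

```text
time: 9.65
tool_pos: [0.5275, -0.2306, 0.0854]
eef_rot: [2.078, 0.282, -2.075]
contact_force: [0.7, -0.3, -0.2]
finger_gap: 0.0359
```

Request:
carry_out([
  [[0,0,0],[0,0,0],0],
  [[0,0,0],[0,0,0],0],
  [[0,0,0],[0,0,0],0],
  [[0,0,0],[0,0,0],0],
  [[0,0,0],[0,0,0],0],
  [[0,0,0],[0,0,-0.5],0],
  [[0,0,0],[0,0,-1],0],
  [[0,0,0],[0,0,-1.4],0],
  [[0,0,0],[0,0,-1.4],0],
  [[0,0,0],[0,0,-1.4],0],
])

```text
time: 10.65
tool_pos: [0.5269, -0.2302, 0.0702]
eef_rot: [2.076, 0.283, -2.077]
contact_force: [0.5, -0.2, 0.5]
finger_gap: 0.0007
```

Request:
carry_out([
  [[0,0,0],[0,0,-0.2],0],
  [[0,0,0],[0,0,-0.4],0],
  [[0,0,0],[0,0,-0.5],0],
  [[0,0,0],[0,0,-0.6],0],
  [[0,0,0],[0,0,-0.65],0],
  [[0,0,0],[0,0,-0.7],0],
  [[0,0,0],[0,0,-0.75],0],
  [[0,0,0],[0,0,-0.75],0],
  [[0,0,0],[0,0,-0.75],0],
  [[0,0,0],[0,0,-0.75],0],
])

```text
time: 11.65
tool_pos: [0.5271, -0.2303, 0.0644]
eef_rot: [2.076, 0.283, -2.077]
contact_force: [-5.3, 2.2, 10.9]
finger_gap: 0.0007
```

Request:
carry_out([
  [[0,0,0],[0,0,1],0],
  [[0,0,0],[0,0,4],0],
  [[0,0,0],[0,0,8],0],
  [[0,0,0],[-2,0,12],0],
  [[0,0,0],[-6,0,12],0],
  [[0,0,0],[-10,0,12],0],
  [[0,0,0],[-12,0,12],0],
  [[0,0,0],[-12,0,12],0],
  [[0,0,0],[-12,0,12],0],
  [[0,0,0],[-12,0,12],0],
])

```text
time: 12.65
tool_pos: [0.408, -0.2306, 0.1835]
eef_rot: [2.077, 0.282, -2.075]
contact_force: [-0.7, -0.1, 0.3]
finger_gap: 0.0005
```

```bash
python3 - <<'E'
from h import *
s=get_state(); im=read_camera("wrist"); t=read_camera("top")
cv2.imwrite("pics/w4.png",im)
print(s['tool_pos'],s['contact_force'])
np.save("s4.npy",s,allow_pickle=True)
for n in("scissors","nippers"):print([(r['conf'],r['centre']) for r in recognise("wrist",n)+recognise("top",n)])
E
```

```text
[ 0.40804213 -0.23057899  0.18345782] [-0.70489559 -0.10073135  0.28373251]
[(0.57, [0.5994, 0.183, 0.0096])]
[(0.62, [0.5155, -0.226, 0.0364]), (0.58, [0.4899, -0.21, 0.0375]), (0.66, [0.51, -0.225, 0.0349])]
```

View pics/w4.png

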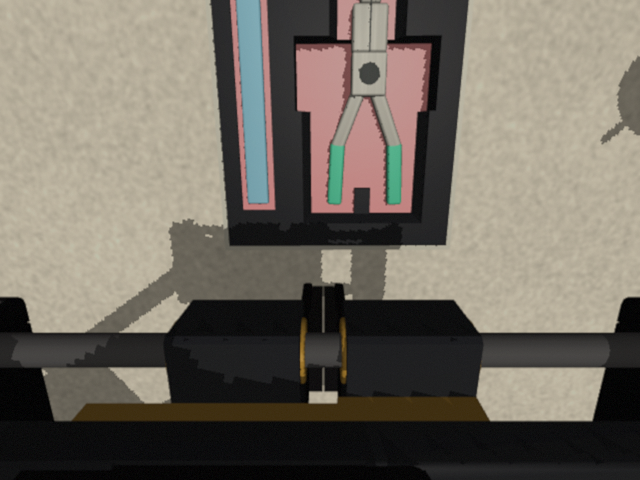

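The nippers lie in the cut-out, parallel to it: block about (369,73), handle ends at (335,203) and (394,203). I'll run a numeric check and then hand in.

```bash
python3 - <<'E'
from h import *
s=np.load("s4.npy",allow_pickle=True).item()
P=[bp(u,z,"wrist",s) for u,z in[((369,73),.039),((335,203),.034),((394,203),.034)]]
t,th,r=fit([(0,0),(-.092,.0235),(-.092,-.0235)],P);print(t-[.527,-.230],th-.271,r)
if np.hypot(*(t-[.527,-.230]))<.008 and abs(th-.271)<.1: print(finish_job())
E
```

```text
[ 0.00182441 -0.00046167] 0.002743284030958082 [[-0.7986471  -0.1925261 ]
 [ 0.71655566 -0.8123318 ]
 [ 0.08209144  1.0048579 ]]
the job is handed in; nothing more can be done
None
```

The nippers are in their cut-out in the foam tray, jaws in the narrow end, released and pressed down, and the job is handed in. It gave no verdict, so what follows rests on my own checks.

- **Handling:** I took them by the pivot block, carried them low (about 70 mm above the table) and lowered them in. I pressed them down while gripped (about 9 N on the wrist sensor). After releasing them I pressed again from above with closed fingers (about 11 N).
- **Position:** The last wrist picture puts them about 2 mm from the pocket point and 0.003 rad from the tray's axis.
- **Depth:** At the second press the fingertips stopped at 39.4 mm; fully home would be 39 mm. I did not measure tilt separately, but the nippers look flat in the picture.
- **Scissors:** They were last recognised at (0.599, 0.183) m, about 2 mm from where they started. That is within the network's own error.
- **Disagreement:** The recognition network put the nippers' centre at about (0.51, -0.225), roughly 15 mm from the pocket point. It reports the middle of the visible surface rather than the pivot, so this fits the pivot being where I measured it. It also gave a second, lower-confidence hit at (0.490, -0.210) that I did not follow up.
- **Arm:** It was clear of everything when I handed the job in, about 12.9 s into the 35 s allowed.

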